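Take the dust filter cartridge out of the bench extractor for cleaning

TASK

Pinch the two sprung tabs of the filter cartridge together to free it from the bench dust extractor, draw it straight up out of its well, and stand it upright in the pocket of the wooden cleaning stand. The height of the cork pad in the pocket is not known: lower the cartridge gently until you feel the pad, bed it down by pressing with about 10 N for a second, then let go. Do not drop it into the pocket, press harder, crush the tabs, lean on the extractor, or disturb the other things on the bench.

Things in the scene. Friction and masses are not known exactly. Their poses are not given: they have to be found in the camera images.
- cartridge: loose grey plastic filter cartridge, about 0.3 kg, latched in the extractor at the start and turned with it. Origin: centre of its underside, z up. Its block is 50 mm along x, 44 mm along y, 45 mm high, with paper pleats. Two upright tabs stand on it, on its +y and -y sides, their tops 96 mm above the origin. It works the same turned by 180 degrees.
- tabs (a point): point on the cartridge midway between the tabs, 85 mm above its underside: a height for the TCP when pinching (tips then just clear the extractor's lip). Axes as the cartridge's: the tabs face each other along y. Each tab is 24 mm wide (x), 5 mm thick; their outer faces are 42 mm apart at rest, 30 mm when fully pinched. The lip is 63 mm above the cartridge's underside.
- tab_a (a joint): how far the tab on the cartridge's +y side is pushed in, m: 0 at rest, 0.006 at its stop, where its spring gives about 12 N. Its barb, 48 to 54 mm above the cartridge's underside, catches under the extractor's lip and comes free when the tab is in by 4 mm or more. The tabs are good for 30 N a finger; grip with 15 to 25 N.
- tab_b (a joint): the same for the tab on the -y side; both must be in at once
- extractor: grey painted bench dust extractor, fixed. Origin: on the bench below the middle of its well, z up. Around the well it is 116 mm (x) by 120 mm (y) and 81 mm high; the fan casing, 100 mm high, runs on to 143 mm towards its +x.
- well_mouth (a point): centre of the extractor's open well at lip height, 81 mm above the bench; the tabs stick out 33 mm above it. The well is 53 mm (x) by 47 mm (y), its floor, where the cartridge stands, 18 mm above the bench. Sprung felt wipers in it drag on the cartridge with some 4 to 10 N over the first 50 mm as it is drawn up.
- stand: fixed wooden cleaning stand, base 100 mm square, 52 mm high. Origin: on the bench below the middle of its pocket, z up. The cork pad on its floor plate lies somewhere between 16 and 34 mm above the bench, set anew each time and not measured: it has to be felt for. The pad gives about 1 mm for each 8 N and bottoms at 3 mm.
- stand_mouth (a point): centre of the pocket's open mouth, on top of the stand, 52 mm above the bench; axes as the stand's. The pocket is 53.6 mm along x and 47.6 mm along y, square-edged: the cartridge's block goes in upright, its x along the stand's x (either way round), and its tabs stay above the stand.
- cup: terracotta cup, 68 mm across, 85 mm high, standing behind the stand: leave alone
- paint_pot: small closed pot, 48 mm across, 36 mm high, in front of the stand: leave alone
- paint_pot2: same pot in front of the extractor: leave alone
- mug: terracotta mug 76 mm across, 90 mm high, far left: leave alone
- bowl: terracotta bowl 140 mm across, 55 mm high, far right: leave alone
- stone: amber polishing stone, 36 mm across, 28 mm high, between the stand and the extractor, nearer the robot: leave alone
- brush: brush, 180 mm, lying at the left: leave alone
- batten: thin wooden batten 360 mm long lying across the far end: leave alone
Things that resemble listed ones, but are neither listed nor needed, are in the scene too. Of the things that look like the cartridge, the smaller one is meant. What is shaped like the stand but green is not meant.

How it is judged:
On the way, in this order (a step that is already met when the one before it is completed fails the run):
1. both tabs are pinched in while the cartridge still sits in the extractor (value of joint each of tab_a, tab_b above 0.0035 m and z of cartridge in the frame of extractor below 0.026 m and horizontal distance between cartridge and extractor below 0.006 m), for 0.1 s.
2. the cartridge is drawn clear of the extractor (z of cartridge in the frame of extractor above 0.081 m), for 0.1 s.
3. the cartridge is pressed down on the pad in the stand's pocket with at least 6 N (contact force between cartridge and stand above 6 N and contact force between the fingers and cartridge above 2 N and z of cartridge in the frame of stand below 0.036 m and horizontal distance between cartridge and stand below 0.006 m and angle between cartridge's own z axis and vertical below 0.08 rad), for 0.3 s.
At the end, for the whole second after the job is handed in: The cartridge stands in the stand's pocket, within 6 mm of its middle, upright within 0.08 rad, resting on the floor plate (underside at most 36 mm above the bench), at rest, both tabs sprung out again to within 1.5 mm (horizontal distance between cartridge and stand below 0.006 m and angle between cartridge's own z axis and vertical below 0.08 rad and angle between the x axis of cartridge and the x axis of stand, either way round below 0.15 rad and z of cartridge in the frame of stand below 0.036 m and contact force between cartridge and stand above 1 N and value of joint each of tab_a, tab_b below 0.0015 m and linear speed of cartridge below 0.02 m/s); the robot touches nothing.
It fails at once if the cartridge dropped into the pocket (faster than 0.2 m/s at the stand) (horizontal distance between cartridge and stand below 0.03 m and z of cartridge in the frame of stand below 0.058 m and linear speed of cartridge above 0.2 m/s).
It fails at once if the cartridge pressed on the stand with more than 15 N (contact force between cartridge and stand above 15 N).
It fails at once if the cartridge wrenched against the extractor with more than 40 N, or the robot leant on the extractor with more than 20 N (contact force between cartridge and extractor above 40 N or contact force between any of the arm, the fingers and extractor above 20 N).
It fails at once if the tabs squeezed with more than 35 N a finger (70 N for both together) (contact force between the fingers and cartridge above 70 N).
It fails at once if another thing on the bench moved by more than 20 mm (distance of any of cup, paint_pot, paint_pot2, mug, bowl, stone, brush, batten from where it was at the start of the episode above 0.02 m).
It also fails if it takes over 54 s, if anything falls off the work surface, if the arm or the gripper's body presses on something with over 40 N, if the wrist force passes 120 N, or if a joint passes its speed limit or range.

ROBOT

A 6-joint arm with a two-finger parallel gripper is mounted at the origin on the work surface. World frame = base frame: x ahead of the robot, y to its left, z up, the work surface at z = 0. Lengths are in m, angles in rad, forces in N, time in s.
With the tool pointing down it reaches from about 0.35 to 0.775 m from the base axis. Payload 7.3 kg.
Tool frame: the origin (TCP) lies between the finger pads, 19 mm behind the fingertips; this is the grasp point; z points along the fingers, y is the line along which they close (so a half turn about z gives the same grasp; the last joint's range is limited). The gripper opens to 92 mm and grips with 3 to 60 N. Pads are 19 mm wide; open, the fingers measure 130 mm over their backs; the gripper's body (75 mm by 190 mm) begins 47 mm behind the grasp point.
Start: joints at [1.18, 0.342, 1.524, -0, 1.275, -0.146], TCP at [0.127, 0.509, 0.246] pointing down, gripper open.
Joint ranges: [-2.53, 2.53], [-0.77, 2.02], [0.04, 2.7], [-1, 4.14], [0.28, 2.66], [-3.11, 3.11]. Speed limits (rad/s): [2.57, 2.57, 3.14, 3.14, 3.14, 3.14].

INTERFACE

Orientations are given as [roll, pitch, yaw] about the fixed x, y, z axes, in that order (R = Rz(yaw) Ry(pitch) Rx(roll)).
In Python, from bench import bot gives the robot as it stands.
- The arm moves only by the shell command python3 -m handwheel 'ROWS'. ROWS is JSON, a list that holds one entry, the list of rows, each a list of 7 numbers: the turn, a rotation vector about the tool's x, y, z in units of 6 degrees (1.0 is 6 degrees), then the shift along the tool's x, y, z in units of 25 mm (1.0 is 25 mm), then the finger opening in mm, from 0 to 91.8. In form: [[[wx, wy, wz, dx, dy, dz, claw], ...]]. A call has 1 to 10 rows; each row shifts and turns the commanded pose from where the row before left it, along the tool's axes as they then stand; what a row does not reach is not made up. A row lasts 1/10 s, in which the tool goes at most 50 mm and 8.59 degrees, less where a joint would pass 70% of its speed; a pose out of reach is approached as far as the arm can. A call is refused whole if a number of a shift passes 1 or a number of a turn 1, either way. A call with a gripper value outside its range is refused whole. The fingers move at their own pace and stop on an object; the grip force is fixed at half the most. Time passes only in rows, so rows that do not move let the fingers close. It gives the time, the measured TCP pose, the force, the opening and the grip force at its end, in the units of the state.
- bot.state(): the state, without advancing time (a new reading comes with each control period).
- bot.capture(name): name is "side" or "top" or "wrist"; returns a dict with "frame" (384x512x3 uint8, red, green, blue), "fx", "fy", "cx", "cy" (pixels), "eye" and "attitude" of the camera in the world. Camera axes: x right, y up, looking along -z (the intrinsics and any distortion apply to the point x, -y, -z); pixel columns grow to the right and rows downward; lengths in m; the calibration is good to about 2 mm. A picture is of the moment at which its call begins. There is no depth.
- bot.finish_job(): hands the job in; it is judged then, once.
Trained networks look in a picture, given as the dict that the camera call returned (one of the last four; its "shot" number tells which), for a name from the list of things; names that differ only in an ending like _2 or _b are one class to them, and where a whole thing is asked for, a point or a joint stands for the part that bears it (a point fixed in the world has none). Each returns a list of dicts, best first, with "p" (0 to 1); they miss things now and then, are a little off and sometimes report something else, mostly with a low value. They report only what shows in the picture. A call takes as long as a camera call. They do not tell look-alikes from the thing itself.
- bot.search_frame(label, picture): "rect" ([centre column, centre row, width, height] in pixels, round what is visible of it).
- bot.trace(label, picture): "pixels" (384x512 bool, what is visible of it) and "rect" ([centre column, centre row, width, height] in pixels, round what is visible of it).
The state is a dict: "clock": time; "joint_positions": joint angles; "qvel": joint speeds; "joint_torque": joint torques, N m; "tool_pos": TCP position; "ee_rot": TCP orientation; "force": force on the tool from outside, world axes, zero at the start; "wrist_torque": the same for the moment, N m; "width": opening from 0.0 (shut) to 1.0 (fully open); "finger_force": force on a finger pad.
Only numpy, scipy, OpenCV 4.12 (cv2) and the standard library are available. Lean on these libraries where they do the work, as an engineer would, in place of code of your own. Each camera call takes 0.05 s, during which the arm holds its last target. There are 200 camera calls.

## Working session

There is one attempt and no reset: what is moved stays moved. The work goes in short steps, Python scripts to look and compute and a shell command to move; the robot and the scene stay as the last step left them, time stands still between calls to the robot, and variables do not carry over. Pictures are saved under pics/ and viewed, at most 10 in all, crops included, and the job is handed in when it is done.

```bash
mkdir -p pics; ls
python3 - <<'E'
from bench import bot
import cv2,numpy as np
print(bot.state())
for n in ("top","side"):
    c=bot.capture(n); print(n,{k:(v if k!='frame' else 0) for k,v in c.items()})
    cv2.imwrite(f"pics/{n}0.png",c["frame"][:,:,::-1])
    for l in ("cartridge","stand","extractor","cup","stone","paint_pot","bowl","mug"):
        print(l,[(round(d["p"],2),np.round(d["rect"]).tolist()) for d in bot.search_frame(l,c)])
E
```

```text
pics
{'clock': 0.0, 'joint_positions': array([ 1.17997342e+00,  3.42712867e-01,  1.52504189e+00, -2.41203853e-05,
        1.27540274e+00, -1.45987533e-01]), 'qvel': array([-1.18791493e-03,  3.98035612e-04,  1.99301680e-04,  6.16563231e-04,
        9.88642710e-04,  3.92319314e-05]), 'joint_torque': array([ 2.53778446e-03, -4.31245172e+01, -2.44224000e+01,  7.18813855e-02,
        5.58131863e-02, -9.41872986e-05]), 'tool_pos': array([0.12708594, 0.50898159, 0.24484138]), 'ee_rot': array([-3.14004110e+00, -2.04818019e-04,  2.89676416e+00]), 'force': array([-0.1892389 ,  0.17783564,  0.39616421]), 'wrist_torque': array([0.02662841, 0.00458898, 0.0362923 ]), 'finger_force': 0.0, 'width': 0.9980855647474304}
top {'frame': 0, 'fx': 477.23136353328385, 'fy': 477.23136353328385, 'cx': 248.9113712873785, 'cy': 187.30523289336247, 'eye': array([ 0.31384062, -0.0021378 ,  1.37755828]), 'attitude': array([ 1.86041322e-01,  2.57324303e-04, -1.59393754e+00]), 'shot': 1}
cartridge [(0.74, [166.0, 225.0, 19.0, 18.0]), (0.58, [220.0, 185.0, 27.0, 32.0])]
stand [(0.62, [318.0, 211.0, 41.0, 37.0]), (0.5
[... 446 characters left out ...]
'fy': 434.30391364407353, 'cx': 250.80605740384112, 'cy': 192.66516200118045, 'eye': array([-0.05480976, -0.96693338,  0.85886073]), 'attitude': array([ 0.97368601,  0.02334182, -0.59241061]), 'shot': 2}
cartridge [(0.68, [239.0, 189.0, 20.0, 42.0]), (0.58, [185.0, 168.0, 21.0, 14.0])]
stand [(0.92, [271.0, 250.0, 44.0, 47.0]), (0.76, [244.0, 306.0, 58.0, 56.0])]
extractor [(0.74, [196.0, 174.0, 68.0, 58.0]), (0.16, [141.0, 176.0, 21.0, 35.0])]
cup [(0.67, [300.0, 230.0, 27.0, 34.0])]
stone []
paint_pot [(0.73, [242.0, 267.0, 18.0, 20.0]), (0.53, [167.0, 201.0, 16.0, 15.0])]
bowl [(0.84, [328.0, 302.0, 58.0, 51.0]), (0.52, [302.0, 229.0, 23.0, 34.0])]
mug [(0.76, [172.0, 155.0, 24.0, 28.0])]
```

View pics/top0.png

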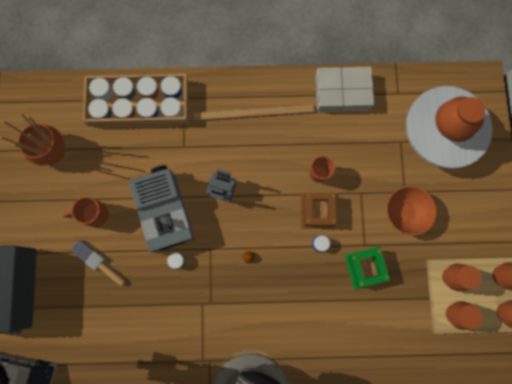

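View pics/side0.png

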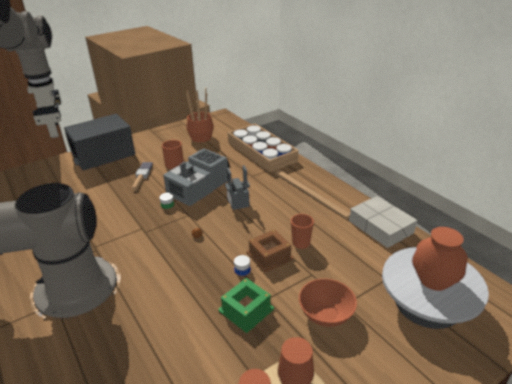

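The top view shows the extractor with the cartridge in its well at about (166,225). A free-standing look-alike is at (221,185), the wooden stand at (319,210), and the green decoy at (368,268). Next I'll get coarse positions and axes.

```bash
cat > h.py <<'E'
import numpy as np,cv2
from scipy.spatial.transform import Rotation as R
from bench import bot
def pose(c): return np.array(c["eye"]),R.from_euler("xyz",c["attitude"]).as_matrix()
def ray(c,px,z):
    e,A=pose(c); px=np.atleast_2d(np.asarray(px,float))
    d=np.c_[(px[:,0]-c["cx"])/c["fx"],-(px[:,1]-c["cy"])/c["fy"],-np.ones(len(px))]@A.T
    return e+d*((z-e[2])/d[:,2])[:,None]
def proj(c,P):
    e,A=pose(c); q=(np.atleast_2d(P)-e)@A
    return np.c_[c["cx"]-c["fx"]*q[:,0]/q[:,2],c["cy"]+c["fy"]*q[:,1]/q[:,2]]
def rect(c,mask,z):
    """min-area rectangle of mask's pixels put on plane z: centre mm, sizes mm, angle deg"""
    ys,xs=np.nonzero(mask); P=ray(c,np.c_[xs,ys],z)[:,:2]*1000
    r=cv2.minAreaRect(P.astype(np.float32)); return [np.round(v,1).tolist() for v in r]
def save(c,name,box=None,k=1):
    f=c["frame"][:,:,::-1]
    if box: f=f[box[1]:box[3],box[0]:box[2]]
    cv2.imwrite(f"pics/{name}.png",cv2.resize(f,None,fx=k,fy=k,interpolation=cv2.INTER_CUBIC))
E
python3 - <<'E'
from h import *
c=bot.capture("top")
for l,z in (("stand",.052),("extractor",.09),("cartridge",.11),("cup",.085),("paint_pot",.036)):
    for d in bot.trace(l,c): print(l,round(d["p"],2),np.round(d["rect"]).tolist(),rect(c,d["pixels"],z))
save(c,"top1",(110,130,350,290),3.3)
print(ray(c,[[166,224]],.1),ray(c,[[319,211]],.052))
E
```

```text
stand 0.97 [367.0, 270.0, 45.0, 44.0] [[333.8, -323.3], [99.5, 105.1], 12.3]
stand 0.86 [317.0, 211.0, 36.0, 38.0] [[494.4, -198.0], [97.8, 101.5], 87.5]
extractor 0.58 [161.0, 210.0, 64.0, 90.0] [[507.4, 236.9], [225.9, 129.5], 17.2]
cartridge 0.93 [219.0, 185.0, 30.0, 35.0] [[559.4, 65.8], [73.8, 78.1], 71.4]
cartridge 0.58 [165.0, 224.0, 16.0, 18.0] [[453.8, 222.2], [38.0, 41.6], 22.2]
cup 0.97 [324.0, 169.0, 24.0, 28.0] [[603.7, -206.6], [64.8, 76.8], 43.4]
paint_pot 0.7 [175.0, 262.0, 17.0, 17.0] [[362.7, 199.8], [43.7, 42.4], 44.7]
paint_pot 0.69 [322.0, 244.0, 19.0, 18.0] [[400.3, -204.2], [48.0, 44.6], 88.7]
paint_pot 0.33 [97.0, 265.0, 54.0, 47.0] [[359.1, 417.4], [182.5, 45.9], 49.6]
[[0.45916633 0.21752782 0.1       ]] [[ 0.49123019 -0.20220992  0.052     ]]
```

View pics/top1.png

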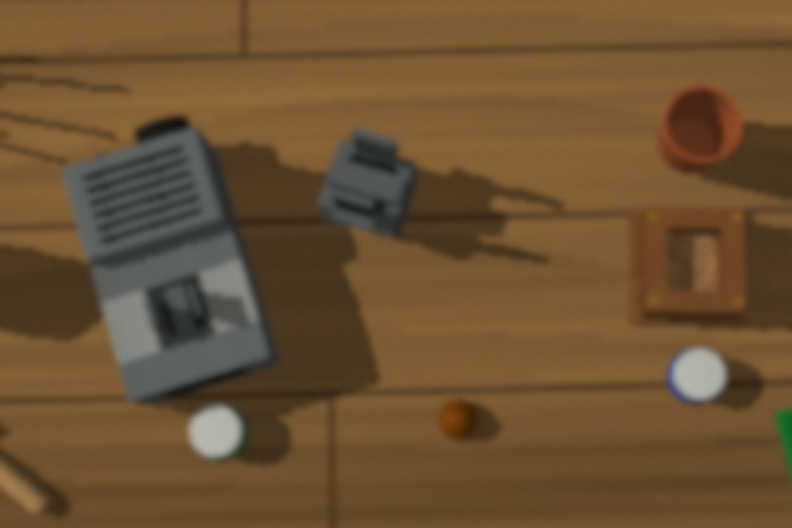

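The crop shows the extractor turned about 17° with the cartridge's tabs in its well. The stand is about square to the world and its pocket is longer along world x. I'll turn first, then move over the well.

```bash
python3 -m handwheel '[[[0,0,-0.85,0,0,0,91.8],[0,0,-0.85,0,0,0,91.8],[0,0,-0.85,0,0,0,91.8],[0,0,-0.85,0,0,0,91.8],[0,0,-0.85,0,0,0,91.8],[0,0,-0.85,0,0,0,91.8]]]'
python3 -m handwheel '[[[0,0,0,-0.58,-0.93,0,91.8],[0,0,0,-0.58,-0.93,0,91.8],[0,0,0,-0.58,-0.93,0,91.8],[0,0,0,-0.58,-0.93,0,91.8],[0,0,0,-0.58,-0.93,0,91.8],[0,0,0,-0.58,-0.93,0,91.8],[0,0,0,-0.58,-0.93,0,91.8],[0,0,0,-0.58,-0.93,0,91.8]]]'
python3 -m handwheel '[[[0,0,0,-0.58,-0.93,0,91.8],[0,0,0,-0.58,-0.93,0,91.8],[0,0,0,-0.58,-0.93,0,91.8],[0,0,0,-0.58,-0.93,0,91.8],[0,0,0,-0.58,-0.93,0,91.8],[0,0,0,-0.58,-0.93,0,91.8],[0,0,0,-0.58,-0.93,0,91.8],[0,0,0,-0.58,-0.93,0,91.8],[0,0,0,0,0,0,91.8],[0,0,0,0,0,0,91.8]]]'
python3 - <<'E'
from h import *
c=bot.capture("wrist"); s=bot.state(); print(s["clock"],s["tool_pos"],s["ee_rot"],s["force"]); print(c["eye"],c["attitude"],c["fx"],c["cx"],c["cy"])
for l,z in (("extractor",.081),("cartridge",.11)):
    for d in bot.trace(l,c): print(l,round(d["p"],2),np.round(d["rect"]).tolist(),rect(c,d["pixels"],z))
print(proj(c,[[.459,.219,.081],s["tool_pos"]]))
save(c,"w0",None,1.5)
E
```

```text
clock: 1.8
tool_pos: [0.1272, 0.5094, 0.2455]
ee_rot: [3.142, 0.0, -2.849]
force: [-0.7, 0.4, 1.1]
width: 1.0
finger_force: 0.0
clock: 2.6
tool_pos: [0.2922, 0.3634, 0.2457]
ee_rot: [3.141, 0.0, -2.852]
force: [-0.7, -0.5, -0.8]
width: 1.0
finger_force: 0.0
clock: 3.6
tool_pos: [0.4557, 0.2188, 0.2453]
ee_rot: [3.141, -0.001, -2.854]
force: [0.1, -0.4, 0.1]
width: 1.001
finger_force: 0.0
3.65 [0.45526967 0.21920727 0.24540526] [ 3.14113770e+00 -5.27070065e-04 -2.85262044e+00] [-0.31949915 -1.04148687  0.08532201]
[0.38910877 0.19911988 0.38531878] [-2.63280447e-01  8.65615353e-05  1.85721484e+00] 268.7745638751755 257.45275898479207 190.546558671276
extractor 0.56 [262.0, 216.0, 108.0, 166.0] [[503.9, 237.1], [211.9, 125.6], 16.4]
cartridge 0.98 [260.0, 185.0, 42.0, 41.0] [[452.3, 221.7], [44.4, 42.9], 16.4]
cartridge 0.58 [131.0, 213.0, 76.0, 56.0] [[522.8, 95.5], [59.9, 65.8], 62.9]
[[256.89501571 182.77570036]
 [258.48774626 243.82496045]]
```

View pics/w0.png

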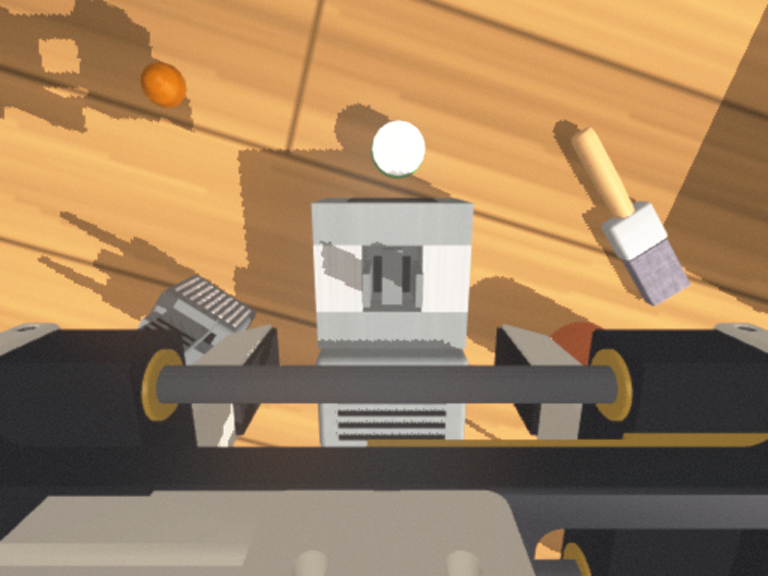

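The wrist view shows the well at full-image (362–423, 244–311)/1.5, with both tabs inside. The extractor looks square to the tool. I'll measure the well corners and tab tops.

Run:
```python
from h import *
c=bot.capture("wrist"); save(c,"w1",(195,125,325,245),6)
np.set_printoptions(precision=4,suppress=True)
P=ray(c,np.array([[312,203],[472,203],[467,345],[317,345]])/1.5,.081); print(P[:,:2])
W=ray(c,np.array([[362,245],[423,245],[423,311],[362,311]])/1.5,.081); print(W[:,:2],W.mean(0))
psi=bot.state()["ee_rot"][2]
for yaw in (16,17,18): # predicted layout for well centre guess
    pass
# extractor front edge & sides angle
for a,b in ((0,1),(3,0),(2,1)):
    v=P[b]-P[a]; print(np.degrees(np.arctan2(v[1],v[0])),np.hypot(*v[:2]))
```

```text
[[0.4219 0.1523]
 [0.3882 0.266 ]
 [0.4964 0.3005]
 [0.5312 0.1834]]
[[0.4416 0.1963]
 [0.4284 0.2409]
 [0.4788 0.2572]
 [0.4926 0.2106]] [0.4604 0.2263 0.081 ]
106.54354865027027 0.11860635372992967
-164.1488118923981 0.11354252639803251
-162.33430231664252 0.11354799330924878
```

View pics/w1.png

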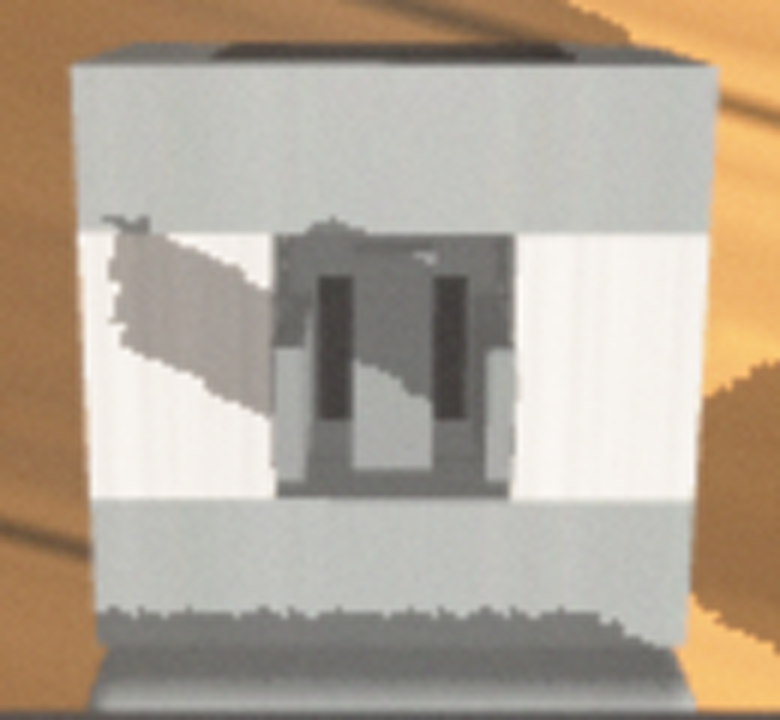

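Pale strips at crop (275–305, 345–482) and (485–515, 345–482) are the tab tops, and the well spans (274–513, 234–497). The tool's yaw already matches. Now the offset.

Run:
```python
from h import *
np.set_printoptions(precision=4,suppress=True)
c=bot.capture("wrist"); s=bot.state(); print(s["tool_pos"],s["ee_rot"])
f=lambda p:(np.array(p)+.5)/6-.5+[195,125]
w=ray(c,f([[274,234],[515,234],[511,497],[275,497]]),.081); t=ray(c,f([[275,345],[514,345],[514,482],[275,482]]),.114)
T=R.from_euler("xyz",s["ee_rot"]).as_matrix()
for n,q in (("well",w),("tabs",t)):
    q=q[:,:2]; print(n,q.mean(0),"sizes",np.linalg.norm(np.diff(q,axis=0),axis=1))
    print(" tool delta units",T.T@(np.r_[q.mean(0),.103]-s["tool_pos"])/.025)
```

```text
[0.4551 0.2196 0.2456] [ 3.1414  0.0001 -2.8511]
well [0.4611 0.2247] sizes [0.0459 0.0528 0.047 ]
 tool delta units [-0.2874  0.1248  5.7061]
tabs [0.4611 0.2245] sizes [0.0413 0.0249 0.0423]
 tool delta units [-0.2861  0.1174  5.7061]
```

```bash
python3 -m handwheel '[[[0,0,0,-0.29,0.12,0.6,91.8],[0,0,0,0,0,0.9,80],[0,0,0,0,0,0.9,70],[0,0,0,0,0,0.9,70],[0,0,0,0,0,0.8,70],[0,0,0,0,0,0.6,70],[0,0,0,0,0,0.4,70],[0,0,0,0,0,0.3,70],[0,0,0,0,0,0.2,70],[0,0,0,0,0,0,70]]]'
python3 - <<'E'
from h import *
c=bot.capture("wrist"); save(c,"w2",(140,100,380,280),3.3); s=bot.state();print(s["tool_pos"],s["ee_rot"],s["force"],s["width"])
E
```

```text
clock: 4.85
tool_pos: [0.4617, 0.224, 0.1053]
ee_rot: [3.142, -0.0, -2.852]
force: [-0.7, -0.3, 0.2]
width: 0.762
finger_force: 0.0
[0.46193607 0.22408518 0.10574714] [ 3.14151656e+00  4.22710749e-04 -2.85220700e+00] [-0.15275101 -0.17695536  0.24092955] 0.7574980692903867
```

View pics/w2.png

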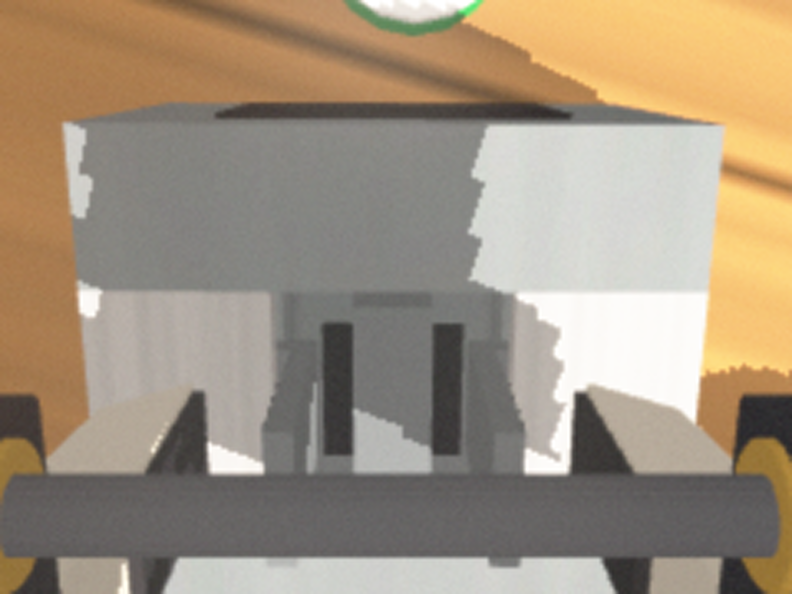

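The tabs sit between the fingers, nearly centred: the gap is 60 px left and 53 px right in the crop. I'll close in steps while watching the force.

```bash
python3 -m handwheel '[[[0,0,0,0,0,0.05,55],[0,0,0,0,0,0,45],[0,0,0,0,0,0,42],[0,0,0,0,0,0,39],[0,0,0,0,0,0,37],[0,0,0,0,0,0,37],[0,0,0,0,0,0,37]]]'
python3 -m handwheel '[[[0,0,0,0,0,0,35],[0,0,0,0,0,0,33],[0,0,0,0,0,0,32],[0,0,0,0,0,0,32],[0,0,0,0,0,0,32]]]'
python3 -m handwheel '[[[0,0,0,0,0,0,31],[0,0,0,0,0,0,30],[0,0,0,0,0,0,30],[0,0,0,0,0,0,30]]]'
```

```text
clock: 5.6
tool_pos: [0.4619, 0.2241, 0.1046]
ee_rot: [3.141, 0.001, -2.852]
force: [-1.1, 0.7, 3.1]
width: 0.404
finger_force: 6.6
clock: 6.1
tool_pos: [0.4619, 0.2241, 0.1046]
ee_rot: [3.141, 0.001, -2.852]
force: [-1.4, 1.1, 6.0]
width: 0.35
finger_force: 9.9
clock: 6.5
tool_pos: [0.4619, 0.2241, 0.1046]
ee_rot: [3.141, 0.001, -2.852]
force: [-1.1, 1.7, 5.2]
width: 0.327
finger_force: 11.6
```

```bash
python3 -m handwheel '[[[0,0,0,0,0,0,29.7],[0,0,0,0,0,0,29.4],[0,0,0,0,0,0,29.4],[0,0,0,0,0,0,29.4]]]'
```

```text
clock: 6.9
tool_pos: [0.4619, 0.2243, 0.1046]
ee_rot: [3.141, 0.001, -2.852]
force: [-2.1, 2.3, 6.2]
width: 0.324
finger_force: 12.8
```

```bash
python3 -m handwheel '[[[0,0,0,0,0,0,28.5],[0,0,0,0,0,0,28],[0,0,0,0,0,0,28]]]'; python3 -m handwheel '[[[0,0,0,0,0,0,27.5],[0,0,0,0,0,0,27],[0,0,0,0,0,0,27]]]'
```

```text
clock: 7.2
tool_pos: [0.4618, 0.2245, 0.1047]
ee_rot: [3.141, 0.001, -2.852]
force: [-2.3, 2.9, 6.5]
width: 0.306
finger_force: 22.7
clock: 7.5
tool_pos: [0.4618, 0.2245, 0.1048]
ee_rot: [3.141, 0.001, -2.852]
force: [-2.2, 2.7, 6.9]
width: 0.301
finger_force: 30.0
```

```bash
python3 -m handwheel '[[[0,0,0,0,0,0,28],[0,0,0,0,0,0,28],[0,0,0,0,0,-0.1,28],[0,0,0,0,0,-0.15,28],[0,0,0,0,0,-0.2,28],[0,0,0,0,0,-0.2,28]]]'; python3 -c "
from h import *;print(bot.state()['force'],bot.state()['finger_force'])"
```

```text
clock: 8.1
tool_pos: [0.4616, 0.2236, 0.1203]
ee_rot: [-3.141, -0.001, -2.852]
force: [2.4, 0.9, -9.5]
width: 0.309
finger_force: 21.3
[ 2.4403812   0.86288    -9.51728064] 21.304625272750854
```

```bash
python3 -m handwheel '[[[0,0,0,0,0,-0.2,28],[0,0,0,0,0,-0.2,28],[0,0,0,0,0,-0.2,28],[0,0,0,0,0,-0.2,28],[0,0,0,0,0,-0.2,28],[0,0,0,0,0,-0.2,28],[0,0,0,0,0,-0.2,28],[0,0,0,0,0,-0.2,28]]]'
```

```text
clock: 8.9
tool_pos: [0.4618, 0.224, 0.1612]
ee_rot: [3.142, 0.0, -2.852]
force: [0.8, -0.4, -4.5]
width: 0.31
finger_force: 21.9
```

```bash
python3 -m handwheel '[[[0,0,0,0,0,-0.4,28],[0,0,0,0,0,-0.4,28],[0,0,0,0,0,-0.5,28],[0,0,0,0,0,-0.5,28],[0,0,0,0,0,-0.5,28],[0,0,0,0,0,-0.3,28],[0,0,0,0,0,-0.2,28],[0,0,0,0,0,0,28],[0,0,0,0,0,0,28]]]'
python3 - <<'E'
from h import *
c=bot.capture("wrist"); save(c,"w3"); s=bot.state();print(s["tool_pos"],s["ee_rot"],s["force"],s["wrist_torque"])
c=bot.capture("top")
m=[d for d in bot.trace("stand",c) if abs(d["rect"][0]-318)<10][0]; print(rect(c,m["pixels"],.052))
E
```

```text
clock: 9.8
tool_pos: [0.4616, 0.2239, 0.2302]
ee_rot: [3.142, -0.001, -2.852]
force: [0.3, 0.1, -4.8]
width: 0.31
finger_force: 21.9
[0.46149511 0.22387328 0.23000112] [ 3.14151024e+00 -1.03795259e-03 -2.85232559e+00] [ 0.09862393  0.04631562 -3.86755385] [ 0.01048982 -0.00207441 -0.05228419]
[[494.5, -197.7], [92.1, 96.1], 88.7]
```

View pics/w3.png

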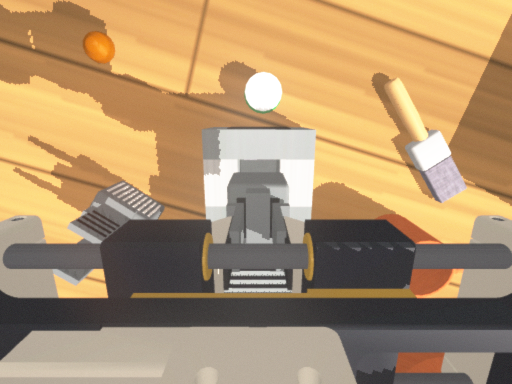

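The cartridge hangs straight and clear of the extractor at image (258,210). I'll turn it to the stand's yaw and move to a point just past the stand, where the wrist camera can see the pocket.

```bash
python3 -m handwheel '[[[0,0,0.6,0,0,0,28],[0,0,0.65,0,0,0,28],[0,0,0.65,0,0,0,28],[0,0,0.6,0,0,0,28],[0,0,0.6,0,-0.3,0,28],[0,0,0,-0.22,-0.6,0,28],[0,0,0,-0.23,-0.85,0,28],[0,0,0,-0.23,-0.85,0,28],[0,0,0,-0.23,-0.85,0,28],[0,0,0,-0.23,-0.85,0,28]]]'
python3 -m handwheel '[[[0,0,0,-0.23,-0.85,0,28],[0,0,0,-0.23,-0.85,0,28],[0,0,0,-0.23,-0.85,0,28],[0,0,0,-0.23,-0.85,0,28],[0,0,0,-0.23,-0.85,0,28],[0,0,0,-0.23,-0.85,0,28],[0,0,0,-0.23,-0.85,0,28],[0,0,0,-0.23,-0.85,0,28],[0,0,0,-0.23,-0.85,0,28],[0,0,0,-0.23,-0.85,0,28]]]'
python3 -m handwheel '[[[0,0,0,-0.23,-0.85,0,28],[0,0,0,-0.23,-0.85,0,28],[0,0,0,-0.23,-0.85,0,28],[0,0,0,-0.23,-0.85,0,28],[0,0,0,-0.23,-0.3,0,28],[0,0,0,0,0,0,28],[0,0,0,0,0,0,28]]]'
python3 - <<'E'
from h import *
c=bot.capture("wrist"); s=bot.state();print(s["tool_pos"],s["ee_rot"],s["force"],s["wrist_torque"])
q=proj(c,[[.494,-.198,.052]])[0];print(q)
x,y=np.clip((q-[65,50]).astype(int),0,[382,284]); print(x,y); save(c,"w4",(x,y,x+130,y+100),6)
for d in bot.trace("stand",c): print(d["p"],d["rect"],rect(c,d["pixels"],.052))
E
```

```text
clock: 10.95
tool_pos: [0.4869, 0.1147, 0.2301]
ee_rot: [3.142, -0.001, 3.106]
force: [0.3, -0.6, -3.0]
width: 0.31
finger_force: 21.9
clock: 11.95
tool_pos: [0.5369, -0.0998, 0.23]
ee_rot: [3.141, -0.001, 3.106]
force: [0.4, 0.6, -4.4]
width: 0.307
finger_force: 21.9
clock: 12.65
tool_pos: [0.5622, -0.1915, 0.23]
ee_rot: [3.14, -0.001, 3.107]
force: [0.2, 0.1, -4.0]
width: 0.306
finger_force: 21.9
[ 0.56214781 -0.19127355  0.23021722] [ 3.14068379e+00 -7.93310699e-04  3.10694637e+00] [-0.35388533  1.2386497  -3.92652977] [ 0.02272377  0.03971017 -0.01825191]
[249.4010873 119.5871401]
184 69
0.67 [129.7, 19.3, 107.3, 35.1] [[388.6, -317.6], [106.3, 36.1], 87.9]
0.56 [243.4, 123.0, 78.9, 79.9] [[498.7, -205.9], [89.4, 90.2], 87.9]
```

View pics/w4.png

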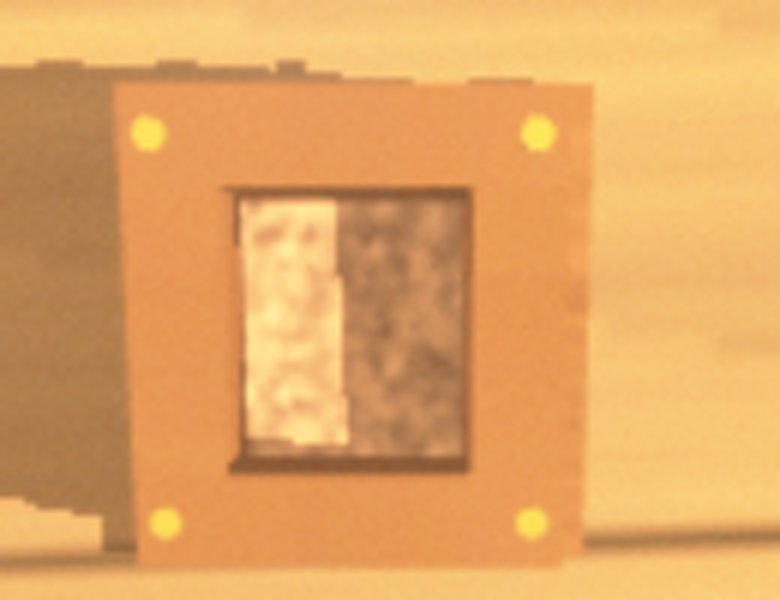

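The stand fills the crop, with pocket corners at (229,187), (471,187), (469,471) and (230,471) and yellow screws near its corners. The pocket's long side lies along world x, as expected.

Run:
```python
from h import *
np.set_printoptions(precision=4,suppress=True)
c=bot.capture("wrist"); s=bot.state()
f=lambda p:(np.array(p)+.5)/6-.5+[184,69]
T=R.from_euler("xyz",s["ee_rot"]).as_matrix()
for n,p in (("screws",[[148,133],[538,133],[532,523],[165,523]]),("pocket",[[229,187],[471,187],[469,471],[230,471]]),("outer",[[113,84],[593,84],[583,562],[137,565]])):
    q=ray(c,f(p),.052)[:,:2]; v=np.roll(q,-1,0)-q
    print(n,q.mean(0),np.linalg.norm(v,axis=1),(np.degrees(np.arctan2(v[:,1],v[:,0]))-[90,0,90,0]+45)%90-45, "tool units",T.T@(np.r_[q.mean(0),s["tool_pos"][2]]-s["tool_pos"])/.025)
print(np.degrees(s["ee_rot"][2])-180)
```

```text
screws [ 0.4989 -0.2075] [0.0725 0.0725 0.0725 0.0725] [-2.0526 -2.1129 -2.0552 -2.1324] tool units [ 2.5081 -0.7339  0.0003]
pocket [ 0.4986 -0.2067] [0.0454 0.0528 0.0468 0.0528] [-2.053  -2.2217 -2.0549 -3.8226] tool units [ 2.5215 -0.7037  0.0003]
outer [ 0.4988 -0.2054] [0.0886 0.0888 0.0887 0.0894] [-2.0523 -1.9504 -1.6673 -2.0499] tool units [ 2.517  -0.6511  0.0003]
-1.9635458466368902
```

Allowing for the lit left wall and the 100 mm base, the screws, pocket and base all centre at (0.4988, -0.2075), yaw -2.05°. I'll centre the cartridge and lower it to just above the mouth.

```bash
python3 -m handwheel '[[[0,0,0,0.5,-0.14,0,28],[0,0,0,0.5,-0.15,0,28],[0,0,0,0.5,-0.15,0,28],[0,0,0,0.5,-0.15,0,28],[0,0,0,0.48,-0.14,0.2,28],[0,0,0,0,0,0.6,28],[0,0,0,0,0,0.8,28],[0,0,0,0,0,0.8,28],[0,0,0,0,0,0.5,28],[0,0,0,0,0,0,28]]]'
python3 -m handwheel '[[[0,0,0,0,0,0.15,28],[0,0,0,0,0,0,28]]]'
python3 - <<'E'
from h import *
np.set_printoptions(precision=4,suppress=True)
c=bot.capture("wrist"); s=bot.state();print(s["tool_pos"],s["ee_rot"],s["force"],s["wrist_torque"])
q=proj(c,[[.499,-.2075,.052]])[0];print(q)
save(c,"w5",(170,110,350,245),4.4)
E
```

```text
clock: 13.8
tool_pos: [0.4989, -0.2074, 0.1565]
ee_rot: [3.14, -0.003, 3.107]
force: [-0.7, 0.5, -3.5]
width: 0.31
finger_force: 21.9
clock: 14.0
tool_pos: [0.5001, -0.2084, 0.1548]
ee_rot: [-3.141, 0.001, 3.106]
force: [-0.5, -0.1, -4.6]
width: 0.308
finger_force: 21.9
[ 0.5001 -0.2085  0.1549] [-3.1411  0.0011  3.1064] [ 0.3125 -0.5843 -3.1542] [0.0039 0.0182 0.011 ]
[258.385 193.326]
```

View pics/w5.png

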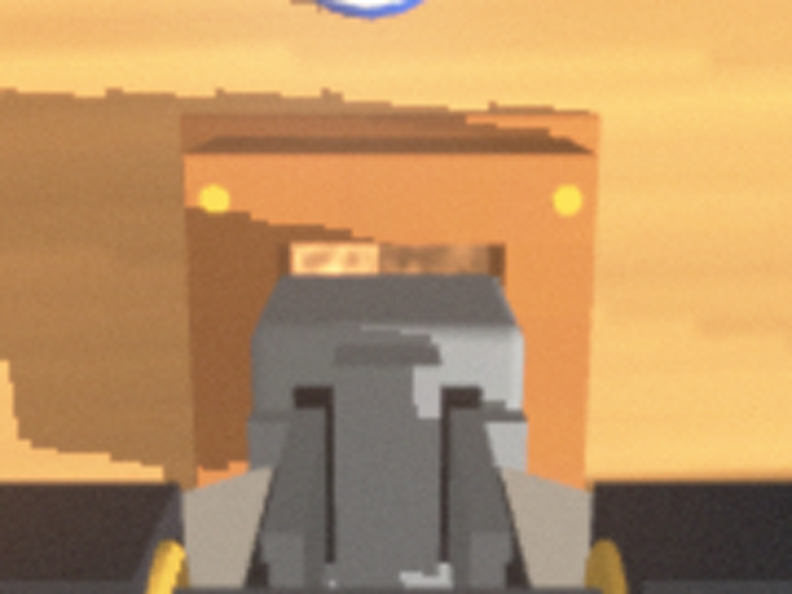

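The block is centred sideways on the pocket: block edges at crop columns 280–505, screws at 214/568. I'll check the front clearance from edge rows 277 (block) and 243 (pocket).

Run:
```python
from h import *
np.set_printoptions(precision=4,suppress=True)
c=bot.capture("wrist"); s=bot.state()
print(s["tool_pos"],np.degrees(s["ee_rot"][2]))
f=lambda p:(np.array(p)+.5)/4.4-.5+[170,110]
u=s["tool_pos"][2]-.0868
a=ray(c,f([[283,276],[504,276],[392,276]]),u); b=ray(c,f([[280,243],[505,243],[214,199],[568,200],[391,199.5]]),.052)
t=ray(c,f([[258,327],[521,327]]),u+.045)
print(u,a[:,:2],"\n",b[:,:2],"\n",t[:,:2])
```

```text
[ 0.5001 -0.2086  0.155 ] 177.97964112952278
0.06817939140231642 [[ 0.475  -0.2277]
 [ 0.4766 -0.1847]
 [ 0.4758 -0.2065]] 
 [[ 0.4713 -0.2295]
 [ 0.473  -0.1829]
 [ 0.4616 -0.2425]
 [ 0.4645 -0.1699]
 [ 0.4631 -0.2062]] 
 [[ 0.4742 -0.2278]
 [ 0.4758 -0.1863]]
```

Sideways is spot on, but the block sits about 1.2 mm too far in +x. I'll correct that and enter slowly.

```bash
python3 -m handwheel '[[[0,0,0,0.05,0,0,28],[0,0,0,0,0,0.15,28],[0,0,0,0,0,0.15,28],[0,0,0,0,0,0.15,28],[0,0,0,0,0,0.1,28],[0,0,0,0,0,0.1,28],[0,0,0,0,0,0,28]]]'
```

```text
clock: 14.8
tool_pos: [0.4983, -0.2082, 0.1375]
ee_rot: [3.141, -0.001, 3.106]
force: [0.1, 0.0, -3.1]
width: 0.306
finger_force: 21.9
```

```bash
python3 -m handwheel '[[[0,0,0,0,0,0.06,28],[0,0,0,0,0,0.06,28],[0,0,0,0,0,0.06,28],[0,0,0,0,0,0,28]]]'
```

```text
clock: 15.2
tool_pos: [0.4984, -0.2083, 0.1333]
ee_rot: [3.141, -0.0, 3.106]
force: [-0.3, 0.9, -3.6]
width: 0.307
finger_force: 21.9
```

It's inside the mouth with no contact. I'll continue to just above the highest possible pad.

```bash
python3 -m handwheel '[[[0,0,0,0,0,0.08,28],[0,0,0,0,0,0.08,28],[0,0,0,0,0,0.08,28],[0,0,0,0,0,0.08,28],[0,0,0,0,0,0.06,28],[0,0,0,0,0,0,28]]]'
```

```text
clock: 15.8
tool_pos: [0.4984, -0.2083, 0.1237]
ee_rot: [3.141, -0.0, 3.106]
force: [-0.0, -0.0, -4.2]
width: 0.309
finger_force: 21.9
```

```bash
python3 -m handwheel '[[[0,0,0,0,0,0.03,28],[0,0,0,0,0,0.03,28],[0,0,0,0,0,0.03,28],[0,0,0,0,0,0,28]]]'
```

```text
clock: 16.2
tool_pos: [0.4984, -0.2083, 0.1216]
ee_rot: [3.141, -0.0, 3.106]
force: [0.3, 0.7, -4.0]
width: 0.307
finger_force: 21.9
```

```bash
python3 -m handwheel '[[[0,0,0,0,0,0.03,28],[0,0,0,0,0,0.03,28],[0,0,0,0,0,0,28]]]'
```

```text
clock: 16.5
tool_pos: [0.4984, -0.2083, 0.1201]
ee_rot: [3.141, -0.0, 3.106]
force: [-0.1, -0.1, -3.7]
width: 0.308
finger_force: 21.9
```

```bash
cat > free.py <<'E'
import sys
from bench import bot
s=bot.state(); sys.exit(0 if s["force"][2]<-1.5 else 1)   # 0: still hanging free
E
python3 -m handwheel '[[[0,0,0,0,0,0.03,28],[0,0,0,0,0,0,28]]]' && python3 free.py &&
python3 -m handwheel '[[[0,0,0,0,0,0.03,28],[0,0,0,0,0,0,28]]]' && python3 free.py &&
python3 -m handwheel '[[[0,0,0,0,0,0.03,28],[0,0,0,0,0,0,28]]]' && python3 free.py &&
python3 -m handwheel '[[[0,0,0,0,0,0.03,28],[0,0,0,0,0,0,28]]]' && python3 free.py &&
python3 -m handwheel '[[[0,0,0,0,0,0.03,28],[0,0,0,0,0,0,28]]]' && python3 free.py &&
python3 -m handwheel '[[[0,0,0,0,0,0.03,28],[0,0,0,0,0,0,28]]]' && python3 free.py &&
python3 -m handwheel '[[[0,0,0,0,0,0.03,28],[0,0,0,0,0,0,28]]]' && python3 free.py &&
python3 -m handwheel '[[[0,0,0,0,0,0.03,28],[0,0,0,0,0,0,28]]]' && python3 free.py; echo $?
```

```text
clock: 16.7
tool_pos: [0.4985, -0.2083, 0.1194]
ee_rot: [3.141, -0.0, 3.106]
force: [-0.1, 0.2, -3.7]
width: 0.312
finger_force: 21.9
clock: 16.9
tool_pos: [0.4984, -0.2083, 0.1186]
ee_rot: [3.141, -0.0, 3.106]
force: [-0.1, 1.2, -4.8]
width: 0.312
finger_force: 21.9
clock: 17.1
tool_pos: [0.4985, -0.2083, 0.1179]
ee_rot: [3.141, -0.0, 3.106]
force: [0.2, -0.4, -4.3]
width: 0.309
finger_force: 21.9
clock: 17.3
tool_pos: [0.4985, -0.2083, 0.1172]
ee_rot: [3.141, -0.0, 3.106]
force: [-0.4, 0.3, -4.6]
width: 0.306
finger_force: 21.9
clock: 17.5
tool_pos: [0.4984, -0.2083, 0.1164]
ee_rot: [3.141, -0.0, 3.106]
force: [-0.3, 0.1, -3.7]
width: 0.308
finger_force: 21.9
clock: 17.7
tool_pos: [0.4985, -0.2083, 0.1157]
ee_rot: [3.141, -0.0, 3.106]
force: [-1.4, -0.3, -3.6]
width: 0.305
finger_force: 21.9
clock: 17.9
tool_pos: [0.4985, -0.2083, 0.1149]
ee_rot: [3.141, -0.0, 3.106]
force: [-0.5, -0.4, -3.9]
width: 0.304
finger_force: 21.9
clock: 18.1
tool_pos: [0.4985, -0.2084, 0.1142]
ee_rot: [3.142, 0.0, 3.106]
force: [0.2, -0.7, -3.2]
width: 0.311
finger_force: 21.9
0
```

```bash
python3 -m handwheel '[[[0,0,0,0,0,0.03,28],[0,0,0,0,0,0,28]]]' >o && python3 free.py &&
python3 -m handwheel '[[[0,0,0,0,0,0.03,28],[0,0,0,0,0,0,28]]]' >o && python3 free.py &&
python3 -m handwheel '[[[0,0,0,0,0,0.03,28],[0,0,0,0,0,0,28]]]' >o && python3 free.py &&
python3 -m handwheel '[[[0,0,0,0,0,0.03,28],[0,0,0,0,0,0,28]]]' >o && python3 free.py &&
python3 -m handwheel '[[[0,0,0,0,0,0.03,28],[0,0,0,0,0,0,28]]]' >o && python3 free.py &&
python3 -m handwheel '[[[0,0,0,0,0,0.03,28],[0,0,0,0,0,0,28]]]' >o && python3 free.py &&
python3 -m handwheel '[[[0,0,0,0,0,0.03,28],[0,0,0,0,0,0,28]]]' >o && python3 free.py &&
python3 -m handwheel '[[[0,0,0,0,0,0.03,28],[0,0,0,0,0,0,28]]]' >o && python3 free.py &&
python3 -m handwheel '[[[0,0,0,0,0,0.03,28],[0,0,0,0,0,0,28]]]' >o && python3 free.py &&
python3 -m handwheel '[[[0,0,0,0,0,0.03,28],[0,0,0,0,0,0,28]]]' >o && python3 free.py &&
python3 -m handwheel '[[[0,0,0,0,0,0.03,28],[0,0,0,0,0,0,28]]]' >o && python3 free.py &&
python3 -m handwheel '[[[0,0,0,0,0,0.03,28],[0,0,0,0,0,0,28]]]' >o && python3 free.py; echo $?; cat o
```

```text
1
clock: 18.5
tool_pos: [0.4987, -0.2084, 0.1132]
ee_rot: [-3.141, 0.001, 3.106]
force: [-0.5, 1.3, 2.7]
width: 0.303
finger_force: 22.5
```

The pad was felt at TCP z = 0.113, with contact force about 6.5 N (the hanging baseline is -3.9 N). A small step more will reach about 10 N.

```bash
python3 -m handwheel '[[[0,0,0,0,0,0.01,28],[0,0,0,0,0,0,28]]]'; for i in 1 2 3; do python3 -c "
from bench import bot
bot.capture('top');print(bot.state()['force'])"; done
```

```text
clock: 18.7
tool_pos: [0.4987, -0.2085, 0.113]
ee_rot: [-3.141, 0.001, 3.106]
force: [-1.1, 1.2, 4.8]
width: 0.309
finger_force: 22.7
[-0.95602076  1.52662365  5.14140103]
[-0.81608284  1.10866354  4.88310613]
[-0.42370477  1.45916585  5.83395035]
```

About 9–10 N. I'll hold for a second, unload slightly, then open.

```bash
python3 -m handwheel '[[[0,0,0,0,0,0,28],[0,0,0,0,0,0,28],[0,0,0,0,0,0,28],[0,0,0,0,0,0,28],[0,0,0,0,0,0,28],[0,0,0,0,0,0,28],[0,0,0,0,0,0,28],[0,0,0,0,0,0,28],[0,0,0,0,0,0,28],[0,0,0,0,0,0,28]]]'
python3 -m handwheel '[[[0,0,0,0,0,-0.02,28],[0,0,0,0,0,0,28]]]'
```

```text
clock: 19.85
tool_pos: [0.4987, -0.2084, 0.1129]
ee_rot: [-3.141, 0.001, 3.106]
force: [-2.2, 1.0, 4.8]
width: 0.303
finger_force: 22.8
clock: 20.05
tool_pos: [0.4987, -0.2084, 0.1131]
ee_rot: [-3.141, 0.001, 3.106]
force: [-0.5, 0.8, 4.2]
width: 0.309
finger_force: 22.6
```

```bash
python3 -m handwheel '[[[0,0,0,0,0,0,31],[0,0,0,0,0,0,34],[0,0,0,0,0,0,38],[0,0,0,0,0,0,42],[0,0,0,0,0,0,48],[0,0,0,0,0,0,60],[0,0,0,0,0,0,70],[0,0,0,0,0,0,70]]]'
python3 -m handwheel '[[[0,0,0,0,0,-0.2,70],[0,0,0,0,0,-0.4,70],[0,0,0,0,0,-0.7,70],[0,0,0,0,0,-0.9,70],[0,0,0,0,0,-0.9,70],[0,0,0,0,0,-0.9,70],[0,0,0,-0.6,0,-0.6,70],[0,0,0,-0.8,0,0,70],[0,0,0,-0.8,0,0,70],[0,0,0,0,0,0,70]]]'
python3 - <<'E'
from h import *
c=bot.capture("wrist"); s=bot.state();print(s["tool_pos"],s["force"])
q=proj(c,[[.499,-.2075,.08]])[0]; x,y=np.clip((q-[65,50]).astype(int),0,[382,284]); print(x,y); save(c,"w6",(x,y,x+130,y+100),6)
E
```

```text
clock: 20.85
tool_pos: [0.4984, -0.2083, 0.1128]
ee_rot: [3.141, -0.0, 3.106]
force: [0.2, -0.6, 0.5]
width: 0.733
finger_force: 0.0
clock: 21.85
tool_pos: [0.5551, -0.2103, 0.2287]
ee_rot: [-3.141, 0.002, 3.107]
force: [-0.3, -0.9, -0.6]
width: 0.765
finger_force: 0.0
[ 0.55383066 -0.2101893   0.22837623] [-1.65896696 -0.9856066  -0.4804092 ]
193 80
```

View pics/w6.png

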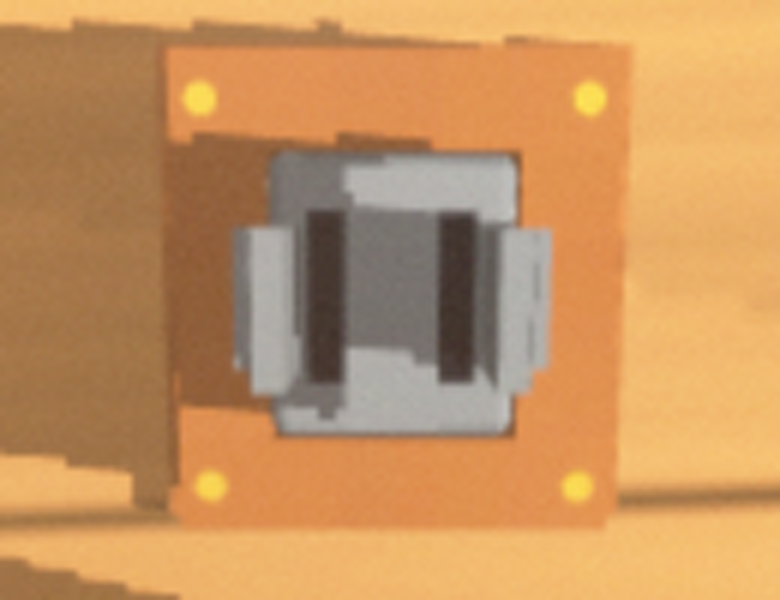

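The cartridge block is seated square in the pocket at crop (275–518, 152–437), centred between the screws, and both tabs are sprung out. The robot is clear of everything.

```bash
python3 -c "
from bench import bot
print(bot.finish_job())"
```

```text
the job is handed in; nothing more can be done
None
```

The cartridge is standing in the wooden stand's pocket, pressed down on the pad with about 9 N for over a second and released with both tabs sprung out; the job is handed in at about 22 s, with no verdict reported back.

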